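# Mount the toothed spring barrel in its bearing stand

### The arm

A 6-joint arm with a two-finger parallel gripper is mounted at the origin on the work surface. World frame = base frame: x ahead of the robot, y to its left, z up, the work surface at z = 0. Lengths are in m, angles in rad, forces in N, time in s.
With the tool pointing down it reaches from about 0.25 to 0.725 m from the base axis. Payload 4 kg.
Tool frame: the origin (TCP) lies at the very end of the fingers, on their centre line; the grasp point (between the pads) lies 19 mm behind it; z points along the fingers, y is the direction in which the jaws open and shut (so a half turn about z gives the same grasp; the last joint's range is limited). The gripper opens to 85 mm and grips with 20 to 120 N. Pads are 22 mm wide; open, the fingers measure 114 mm over their backs; the gripper's body (76 mm by 85 mm) begins 54 mm behind the grasp point. The pads swing forward as they close: fully open they stand 13 mm farther back than shut.
Start: joints at [1.136, 0.241, 0.005, 1.335, 0, 1.571], TCP at [0.211, 0.453, 0.231] pointing down, gripper open.
Joint ranges: [-2.72, 2.72], [-1.05, 1.87], [-1.09, 1.28], [-1.99, 2.15], [-1.42, 1.44], [-3.14, 3.14]. Speed limits (rad/s): [2.79, 2.79, 3.14, 3.14, 3.14, 3.14].

### API

Orientations are given as a 3x3 rotation matrix whose columns are the frame's x, y, z axes.
In Python, from cell import env, cams gives the robot as it stands.
- The arm moves only by the tool step_arm, never from a script. Its argument "moves" is a list that holds one entry, the list of rows, each a list of 5 numbers: the shift along the tool's x, y, z normalised to -1 to 1, where 1 is 100 mm, then the turn about the tool's z normalised to -1 to 1, where 1 is pi rad, then the gripper command: -1 is shut, 1 is fully open, values between are in proportion. A call has 1 to 8 rows; each row is the pose to reach, as a shift and turn from the pose measured when the call began, along the tool's axes at that moment, turning the shorter way round; what a row does not reach only later rows make up. A row lasts 1/12 s, in which the tool goes at most 41.7 mm and 7.16 degrees, less where a joint would pass 70% of its speed; a pose out of reach is approached as far as the arm can. A call with a number of a shift or a turn outside -1 to 1 is refused whole. A call with a gripper value outside its range is refused whole. The fingers move at their own pace and stop on an object; "force" is the grip in N (left out, the last holds). Time passes only in rows, so rows that repeat a pose let the fingers close. It gives the time, the measured TCP pose, the force and the opening at its end, in the units of the state.
- env.get_state(): the state, without advancing time (a new reading comes with each control period).
- cams.camera(name): name is "scene" or "top" or "wrist"; returns (picture, depth): 420x560x3 uint8, red, green, blue; 420x560 float32, m along the optical axis (not along the pixel's ray), 0 where there is no reading.
- cams.camera_params(name): a dict with "fx", "fy", "cx", "cy" (pixels), "rvec" (rotation vector, rad) and "tvec" (3), from world to camera coordinates, as OpenCV has them. Camera axes: x right, y down, z forward; pixel columns grow to the right and rows downward; lengths in m; the calibration is good to about 2 mm. The wrist camera is an equidistant fisheye: a pixel r from the principal point sees the ray r / f radians off the axis. A picture is of the moment at which its call begins: read the wrist's pose just before it. camera_params takes no time and is no camera call; for the wrist camera it gives the pose at the moment of the call.
- env.close_job(): hands the job in, once; it reports no verdict.
The state is a dict: "time_s": time; "joint_positions": joint angles; "qd": joint speeds; "joint_torque": joint torques, N m; "eef_pos": TCP position; "tcp_rot": TCP orientation; "force": force on the tool from outside, world axes, zero at the start; "torque": the same for the moment, N m; "grip_width": finger opening in m.
Only numpy, scipy, OpenCV 4.12 (cv2) and the standard library are available. Lean on these libraries where they do the work, as an engineer would, in place of code of your own. Each camera call takes 0.05 s, during which the arm holds its last target. There are 200 camera calls.

### The job

Pick up the arbor by its square head, thread its shaft right through the bore of the toothed barrel lying in the wooden cradle, and lift the barrel out on it, never touching the barrel with the gripper. Lower the arbor into both notches of the grey bearing stand, with the barrel hanging freely between the two posts, and let go only once it rests there. Leave everything else on the bench where it is.

Things in the scene. Friction and masses are not known exactly. Their poses are not given: they have to be found in the camera images.
- arbor: Bare steel arbor, 0.13 kg: 20 x 20 mm square head 40 mm long, then a round shaft 10 mm thick, 150 mm long. Origin on the axis at the shoulder between them; y axis along the shaft (head centre y = -20 mm, tip y = +150 mm). Starts level in the rest, axis 45 mm above the bench, head overhanging freely on the -y side (robot's right), two of its flats upright, to be pinched from above.
- arbor_mid (a point): Point on the arbor's axis 71 mm along the shaft from the shoulder: when the arbor is well placed in the stand it lies midway between the posts.
- rest: Low wooden rest (fixed) with two small V supports, 14 mm thick, about 60 mm tall, in which the arbor's shaft lies at first. Origin on the bench under the arbor's shoulder; y axis along the arbor; supports at y = 24 and 114 mm, base from y = -10 to +140 mm, 70 mm wide.
- barrel: Aluminium barrel on its side, 70 mm diameter (75 mm over the brass teeth at its +y end), 50 mm long, about 0.18 kg, with an open bore of 26 mm diameter right through. Origin at the bore's centre, midway along; y axis along the bore. Starts in the cradle, bore level, 50 mm above the bench. May hang either way round; hanging on the arbor its centre is 8 mm below the arbor's axis.
- cradle: Wooden cradle (fixed), base 85 x 44 mm, 30 mm tall at its side rails, which leave both mouths of the bore free. Origin on the bench under its centre; y axis along the barrel's bore.
- stand: Fixed stand: grey base 85 x 125 x 12 mm, two steel posts 14 mm thick, centred at y = -47 and +47 mm (80 mm clear between), each with an open V notch about 40 mm wide at the mouth, rims about 105 mm up. Origin on the bench under its centre; y axis along the notch line. A seated shaft has its axis 85 mm above the bench, above x = 0. The arbor's head may be on either side, outside the posts.
- plain_barrel: Bystander: plain brass drum without a bore, standing upright, 60 mm diameter, 66 mm tall. Origin under its centre.
- bottle_a: Bystander: amber bottle, 52 mm diameter, 105 mm tall. Origin under its centre.
- bottle_b: Bystander: amber bottle, 60 mm diameter, 125 mm tall. Origin under its centre.
- screwdriver: Bystander: screwdriver, 190 mm long, lying on the bench.
- brush: Bystander: brush, 170 mm long, lying on the bench.

How it is judged:
By the outcome, as a careful person would: the job done as asked, in the order asked, and still so for the second after the job is handed in, with the robot touching nothing.
It also fails if it takes over 48 s, if anything falls off the work surface, if the arm or the gripper's body presses on something with over 40 N, if the wrist force passes 120 N, or if a joint passes its speed limit or range.

## Working session

There is one attempt and no reset: what is moved stays moved. The work goes in short steps, Python scripts to look and compute and a tool call to move; the robot and the scene stay as the last step left them, time stands still between calls to the robot, and variables do not carry over. Pictures are saved under pics/ and viewed, about 8 in all and at most 12, crops included, and the job is handed in when it is done.

Besides the shell and the picture viewer there is one more tool, called after ">>>" by a JSON object that holds its "method" and its "body". step_arm: Moves the arm, as the interface text tells. Scaled input: -1 to 1 covers 100 mm each way for a shift and pi rad each way for a turn. Its arguments: {"type":"object","properties":{"moves":{"type":"array"},"force":{"type":"number"}},"required":["moves"]}

```bash
mkdir -p pics; ls; python3 - <<'E'
from cell import env,cams
import cv2,numpy as np
s=env.get_state(); print(s)
for n in("scene","top"):
    im,d=cams.camera(n); p=cams.camera_params(n); print(n,p)
    cv2.imwrite(f"pics/{n}0.png",im[:,:,::-1]); np.savez(f"{n}0.npz",im=im,d=d,**p)
E
```

```text
pics
{'time_s': 0.0, 'joint_positions': array([1.13597562e+00, 2.41414711e-01, 3.72124919e-03, 1.33521691e+00,
       6.29594650e-06, 1.57081200e+00]), 'qd': array([-2.15960481e-04, -6.92169508e-04, -6.11068860e-04,  6.37934715e-04,
        2.29959284e-04, -7.21601660e-05]), 'joint_torque': array([ 8.72913347e-05, -3.72315681e+01,  2.52409959e+01,  1.70333823e-02,
       -2.91967649e-05,  7.10568500e-06]), 'eef_pos': array([0.21035224, 0.45289245, 0.23041097]), 'tcp_rot': array([[-9.06938975e-01,  4.21261074e-01, -8.96246629e-04],
       [ 4.21262027e-01,  9.06936954e-01, -1.91467107e-03],
       [ 6.26279535e-06, -2.11404449e-03, -9.99997765e-01]]), 'force': array([-0.30518243,  0.44334976,  0.66017618]), 'torque': array([ 0.0059534 , -0.02750638,  0.00319876]), 'grip_width': 0.08543350699687906}
scene {'fx': 470.98269579061866, 'fy': 470.98269579061866, 'cx': 280.03178859368245, 'cy': 216.36932986531133, 'rvec': array([ 2.07189872,  0.56188459, -0.33301502]), 'tvec': array([-0.46089145, -0.04143108,  1.15204283])}
top {'fx': 471.87059339962843, 'fy': 471.87059339962843, 'cx': 287.282059042209, 'cy': 209.00942064739309, 'rvec': array([ 2.17101145, -2.19067144,  0.12242104]), 'tvec': array([0.04687061, 0.50529602, 1.00093313])}
```

View pics/top0.png

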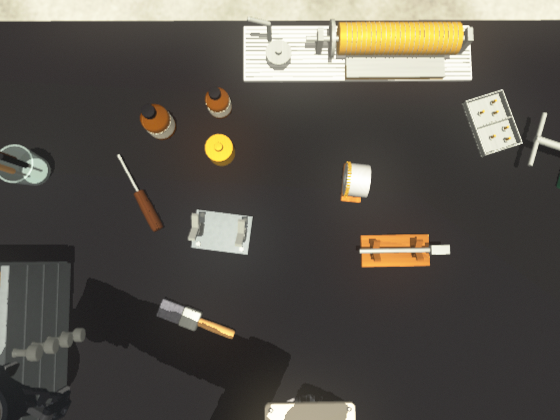

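View pics/scene0.png

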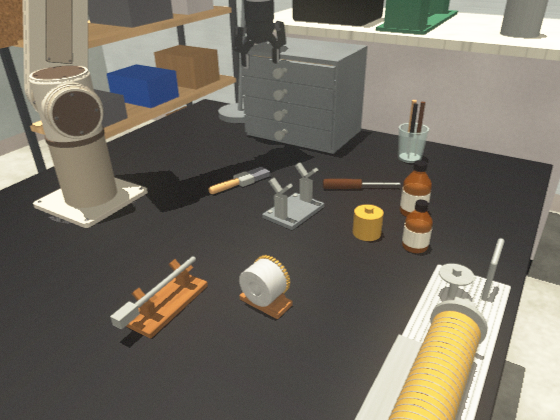

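The top view has +x up and +y left. It shows the arbor with its head at (440,250) and tip at (360,250), the barrel at (357,180) with teeth towards +y, and the stand at (221,232) with posts at (195,228) and (241,232). The scene view agrees. Next I'll measure with depth from both cameras.

```bash
cat > h.py <<'E'
import cv2,numpy as np
def cloud(f):
    q=np.load(f); d=q["d"]; R=cv2.Rodrigues(q["rvec"])[0]
    v,u=np.mgrid[:d.shape[0],:d.shape[1]]
    P=np.stack([(u-q["cx"])/q["fx"]*d,(v-q["cy"])/q["fy"]*d,d],-1)
    W=(P-q["tvec"])@R
    W[d==0]=np.nan
    return W,q["im"]
def line(p):
    c=p.mean(0); w=np.linalg.svd(p-c,full_matrices=False)[2][0]; return c,w*np.sign(w[1])
E
python3 - <<'E'
from h import *
np.set_printoptions(precision=4,suppress=True)
for f in("top0.npz","scene0.npz"):
    W,im=cloud(f); print(f)
    if f[0]=='t': boxes=dict(arbor=(350,235,460,275),barrel=(335,155,380,207),stand=(183,203,260,260),plain=(203,130,238,168))
    else: boxes=dict(arbor=(105,250,215,335),barrel=(235,250,295,318),stand=(258,155,330,228),plain=(350,200,387,242))
    for n,(a,b,c,e) in boxes.items():
        p=W[b:e,a:c].reshape(-1,3); p=p[np.isfinite(p[:,0])]
        h=p[p[:,2]>.006]; print(n,len(h),h.min(0),h.max(0), 'bench z',np.median(p[p[:,2]<.006][:,2]))
        print('  zhist',np.histogram(h[:,2],bins=np.arange(0.005,.125,.005))[0])
    np.save(f[:3]+"W.npy",W)
E
```

```text
top0.npz
arbor 2386 [ 0.368  -0.3253  0.006 ] [ 0.4481 -0.1079  0.0614] bench z -0.0002775022657737365
  zhist [ 309 1219   64    5    9    4   12   49  302  298  113    2    0    0
    0    0    0    0    0    0    0    0    0]
barrel 1025 [ 0.5194 -0.1464  0.0061] [ 0.6067 -0.0763  0.0915] bench z -0.0004159874876246121
  zhist [ 48  86  10   5   6  10  19   7   9  17  27  58  66 108 164 319  65   1
   0   0   0   0   0]
stand 2314 [0.4093 0.1195 0.0061] [0.5088 0.2525 0.1024] bench z -0.0004311772146938085
  zhist [ 364 1376   87    6    7    7   11    7    5    7    9   14   13    4
   35   75   61   85  123   18    0    0    0]
plain 723 [0.6051 0.1579 0.0061] [0.6632 0.217  0.0695] bench z -0.00045836490772471723
  zhist [ 12   9  12  20   9  15  13  11  23 332 208  23  36   0   0   0   0   0
   0   0   0   0   0]
scene0.npz
arbor 3247 [ 0.3915 -0.2969  0.0061] [ 0.4545 -0.1059  0.0584] bench z 0.0005597747683263419
  zhist [ 155 1603   66   67   69   61  102  144  419  379  182    0    0    0
    0    0    0    0    0    0    0    0    0]
barrel 2224 [ 0.5241 -0.1321  0.006 ] [ 0.6119 -0.0753  0.0885] bench z 0.0007157331741790918
  zhist [ 88 261  26  80  89  67 128 111 101  98 101 129 141 152 188 323 141   0
   0   0   0   0   0]
stand 1970 [0.281  0.1193 0.0061] [0.5127 0.3334 0.1031] bench z 0.0010636629011291066
  zhist [103 818 191  69  60  42  51  53  53  49  51  52  84   1  28  57  60  59
  67  22   0   0   0]
plain 905 [0.6102 0.1576 0.006 ] [0.6699 0.2192 0.0686] bench z 0.0010808743945007922
  zhist [ 46  58  56  54  60  54  62  56  62 102 239  23  33   0   0   0   0   0
   0   0   0   0   0]
```

```bash
python3 - <<'E'
import cv2,numpy as np
im=cv2.imread("pics/top0.png"); s=cv2.imread("pics/scene0.png")
a=cv2.resize(im[150:280,330:460],(400,400),interpolation=2)
b=cv2.resize(im[190:275,180:265],(400,400),interpolation=2)
c=cv2.resize(s[240:340,100:300],(800,400)[:2],interpolation=2)
cv2.imwrite("pics/crop1.png",np.vstack([np.hstack([a,b]),c])[:800])
o=np.vstack([np.hstack([a,b]),c]);cv2.imwrite("pics/crop1.png",cv2.resize(o,(600,600)))
E
```

```text
(no output)
```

View pics/crop1.png

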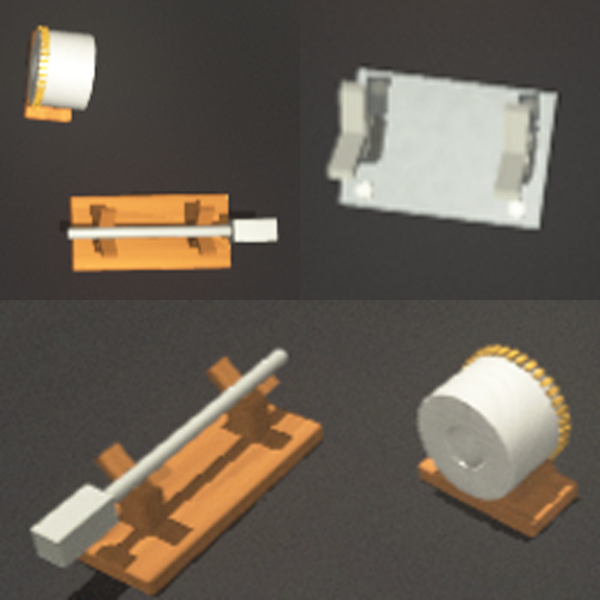

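The crops show the arbor level with its head towards -y, the barrel's open bore facing -y, and the stand's V posts. Next I'll fit the models.

```bash
cat > fit.py <<'E'
from h import *
from scipy.optimize import least_squares as LS
np.set_printoptions(precision=4,suppress=True)
def sel(f,box,lo,hi):
    W,im=cloud(f); p=W.reshape(-1,3); x0,x1,y0,y1=box
    m=(p[:,0]>x0)&(p[:,0]<x1)&(p[:,1]>y0)&(p[:,1]<y1)&(p[:,2]>lo)&(p[:,2]<hi)
    return p[m],im.reshape(-1,3)[m]
def rect(p): # robust-ish: min area rect
    (c,s,a)=cv2.minAreaRect((p[:,:2]*1000).astype(np.float32)); return np.array(c),np.array(s),a
if __name__=="__main__":
  for f in("top0.npz","scene0.npz"):
    print(f)
    p,c=sel(f,(.36,.46,-.34,-.09),.040,.062)
    g=(c.max(1).astype(int)-c.min(1))<60
    p=p[g]; sh=p[(p[:,1]>-.245)]; hd=p[(p[:,1]<-.26)]
    def cyl(r,p,x0):
        # x = a+b*(y-ym); z = h+k*(y-ym)
        ym=p[:,1].mean()
        def fun(q):
            dy=p[:,1]-ym; n=np.sqrt(1+q[1]**2)
            return np.hypot((p[:,0]-q[0]-q[1]*dy)/n,p[:,2]-q[2]-q[3]*dy)-r
        s=LS(fun,x0,loss='soft_l1',f_scale=.001); return s.x,ym,np.std(s.fun),len(p)
    q=cyl(.005,sh,[np.median(sh[:,0]),0,.045,0]); print('shaft',q)
    print('head n',len(hd),rect(hd[hd[:,2]>.05]),'ztop',np.median(hd[hd[:,2]>.05][:,2]))
    print('y ext shaft tip',sh[:,1].max(),'head end',hd[:,1].min())
    p,c=sel(f,(.5,.63,-.16,-.06),.04,.10)
    g=(c.max(1).astype(int)-c.min(1))<50
    w=p[g]; b=p[~g]
    if f[0]=='s': pass
    ctr=np.median(w,0)
    # keep outer surface: iterate
    x0=[ctr[0],-.0,.05,0]; ww=w
    for i in range(3):
        q=cyl(.035,ww,x0); x0=q[0]
        dy=w[:,1]-q[1]; r=np.hypot((w[:,0]-x0[0]-x0[1]*dy)/np.hypot(1,x0[1]),w[:,2]-x0[2]-x0[3]*dy)
        ww=w[abs(r-.035)<.004]; x0[0]=x0[0]
    print('barrel',q); u=np.array([x0[1],1])/np.hypot(1,x0[1])
    t=(ww[:,:2]-[x0[0],q[1]])@u; print('  t range',np.percentile(t,[1,5,95,99]))
    if len(b):
        t=(b[:,:2]-[x0[0],q[1]])@u; print('  teeth t',np.percentile(t,[1,5,50,95,99]),len(b))
    p,c=sel(f,(.38,.54,.1,.27),.009,.016); print('base',rect(p),np.median(p[:,2]))
    p,c=sel(f,(.38,.54,.1,.27),.08,.115)
    for sgn,pp in((0,p[p[:,1]<.185]),(1,p[p[:,1]>.185])): print('post',rect(pp),pp[:,2].max(),pp.mean(0))
    p,c=sel(f,(.36,.46,-.26,-.09),.009,.016); print('restbase',rect(p))
    p,c=sel(f,(.5,.63,-.16,-.06),.009,.03); print('cradle',rect(p))
    p,c=sel(f,(.58,.69,.14,.24),.05,.063); print('plain',rect(p))
E
python3 fit.py
```

```text
top0.npz
shaft (array([ 0.4133, -0.0083,  0.0451,  0.0024]), np.float64(-0.17735651518782994), np.float64(0.0014877420624103902), 277)
head n 169 (array([ 414.7393, -278.8255]), array([36.6184, 18.8863]), 89.43777465820312) ztop 0.05451831267161992
y ext shaft tip -0.10788957464076235 head end -0.2972058396820294
barrel (array([0.5636, 0.1044, 0.0492, 0.0072]), np.float64(-0.10661522902991709), np.float64(0.0013709607063882969), 675)
  t range [-0.0222 -0.0204  0.022   0.0268]
  teeth t [0.0023 0.0171 0.0228 0.0265 0.0267] 121
base (array([457.5225, 185.5422]), array([124.5092,  84.7528]), 82.37285614013672) 0.011792969180808886
post (array([451.1499, 139.1875]), array([14.2245, 54.5328]), 82.13309478759766) 0.1022994110437367 [0.4512 0.139  0.0918]
post (array([464.0395, 232.1703]), array([14.283 , 54.8194]), 82.12289428710938) 0.10239011806586538 [0.4635 0.2319 0.0916]
restbase (array([ 413.2615, -188.916 ]), array([ 69.7925, 141.7576]), 0.13538192212581635)
cradle (array([563.9178, -98.1908]), array([42.22  , 85.3294]), 89.38380432128906)
plain (array([634.6573, 187.9981]), array(
[... 481 characters left out ...]
 range [-0.0181 -0.0172  0.023   0.0272]
  teeth t [0.0233 0.0242 0.027  0.0315 0.0327] 168
base (array([462.6595, 186.5696]), array([126.6344,  86.0208]), 81.55876922607422) 0.012890617137748583
post (array([456.6931, 141.6826]), array([19.0821, 54.1888]), 83.48225402832031) 0.10184582748722862 [0.4523 0.1394 0.0911]
post (array([468.6401, 235.5055]), array([20.3321, 54.1684]), 83.66651153564453) 0.10306922998492052 [0.4652 0.2324 0.0912]
restbase (array([ 422.7621, -187.3344]), array([ 62.4538, 145.4419]), 0.1208953931927681)
cradle (array([ 570.436 , -111.2787]), array([92.2753, 45.0629]), 13.46717357635498)
plain (array([640.176 , 188.4283]), array([57.5997, 59.7018]), 22.72297477722168)
```

Both cameras agree to about 3 mm, which is well inside the bore clearance (±8 mm) and the notch mouth:

| Item | Position (m) | Axis direction |
|---|---|---|
| Arbor shoulder | (0.415, -0.258) | about (-0.005, 1) |
| Barrel | (0.565, -0.104) | (0.10, 0.995) |
| Stand | (0.4585, 0.186) | (0.137, 0.99) |

I'll move towards the head, turning the tool so its y axis lies along world x.

>>> {"method": "step_arm", "body": {"moves": [[[-1,-0.58,0,0.36,0.2],[-1,-0.58,0,0.36,0.2],[-1,-0.58,0,0.36,0.2],[-1,-0.58,0,0.36,0.2],[-1,-0.58,0,0.36,0.2],[-1,-0.58,0,0.36,0.2],[-1,-0.58,0,0.36,0.2],[-1,-0.58,0,0.36,0.2]]], "force": 100}}

```text
time_s: 0.77
eef_pos: [0.2766, 0.3578, 0.2302]
tcp_rot: [[-0.129, 0.992, -0.001], [0.992, 0.129, -0.002], [-0.002, -0.002, -1.0]]
force: [1.1, 1.0, 0.3]
grip_width: 0.0511
```

>>> {"method": "step_arm", "body": {"moves": [[[-1,0.8,0,0.041,0.2],[-1,0.8,0,0.041,0.2],[-1,0.8,0,0.041,0.2],[-1,0.8,0,0.041,0.2],[-1,0.8,0,0.041,0.2]]]}}

```text
time_s: 1.18
eef_pos: [0.3699, 0.2672, 0.2298]
tcp_rot: [[0.005, 1.0, -0.002], [1.0, -0.005, -0.003], [-0.003, -0.002, -1.0]]
force: [-0.7, 0.2, 0.0]
grip_width: 0.0515
```

>>> {"method": "step_arm", "body": {"moves": [[[-1,0.6,0,0,0.2],[-1,0.6,0,0,0.2],[-1,0.6,0,0,0.2],[-1,0.6,0,0,0.2],[-1,0.6,0,0,0.2]]]}}

```text
time_s: 1.6
eef_pos: [0.4293, 0.1666, 0.2296]
tcp_rot: [[0.007, 1.0, -0.003], [1.0, -0.007, -0.003], [-0.003, -0.003, -1.0]]
force: [-0.2, 0.7, -0.2]
grip_width: 0.0513
```

>>> {"method": "step_arm", "body": {"moves": [[[-1,0,0,0,0.2],[-1,0,0,0,0.2],[-1,0,0,0,0.2],[-1,0,0,0,0.2],[-1,0,0,0,0.2]]]}}

```text
time_s: 2.02
eef_pos: [0.4281, 0.0677, 0.2299]
tcp_rot: [[0.006, 1.0, -0.004], [1.0, -0.006, -0.002], [-0.002, -0.004, -1.0]]
force: [-0.0, 1.1, -0.4]
grip_width: 0.0513
```

>>> {"method": "step_arm", "body": {"moves": [[[-1,0,0,0,0.2],[-1,0,0,0,0.2],[-1,0,0,0,0.2],[-1,0,0,0,0.2],[-1,0,0,0,0.2]]]}}

```text
time_s: 2.43
eef_pos: [0.4277, -0.0309, 0.23]
tcp_rot: [[0.005, 1.0, -0.004], [1.0, -0.005, -0.0], [-0.0, -0.004, -1.0]]
force: [0.1, 0.2, 0.1]
grip_width: 0.0512
```

>>> {"method": "step_arm", "body": {"moves": [[[-1,0,0,0,0.2],[-1,0,0,0,0.2],[-1,0,0,0,0.2],[-1,0,0,0,0.2],[-1,0,0,0,0.2]]]}}

```text
time_s: 2.85
eef_pos: [0.4276, -0.1294, 0.2299]
tcp_rot: [[0.004, 1.0, -0.004], [1.0, -0.004, 0.001], [0.001, -0.004, -1.0]]
force: [-1.2, 0.1, -0.6]
grip_width: 0.0511
```

>>> {"method": "step_arm", "body": {"moves": [[[-0.9,-0.06,0.3,0,0.2],[-0.9,-0.12,0.3,0,0.2],[-0.9,-0.12,0.3,0,0.2],[-0.9,-0.12,0.3,0,0.2],[-0.9,-0.12,0.3,0,0.2]]]}}

```text
time_s: 3.27
eef_pos: [0.4153, -0.2177, 0.1995]
tcp_rot: [[0.003, 1.0, -0.005], [1.0, -0.003, 0.003], [0.003, -0.005, -1.0]]
force: [0.3, -0.5, 0.6]
grip_width: 0.0511
```

>>> {"method": "step_arm", "body": {"moves": [[[-0.58,0,0.5,0,0.2],[-0.58,0,0.5,0,0.2],[-0.58,0,0.5,0,0.2],[-0.58,0,0.5,0,0.2],[-0.58,0,0.5,0,0.2],[-0.58,0,0.5,0,0.2]]]}}

```text
time_s: 3.77
eef_pos: [0.416, -0.2743, 0.1508]
tcp_rot: [[0.001, 1.0, -0.003], [1.0, -0.001, 0.002], [0.002, -0.003, -1.0]]
force: [0.7, 0.8, -0.1]
grip_width: 0.0511
```

```bash
cat > shot.py <<'E'
import sys,cv2,numpy as np
from cell import env,cams
n,o=sys.argv[1:3]
p=cams.camera_params(n); im,d=cams.camera(n)
cv2.imwrite(f"pics/{o}.png",im[:,:,::-1]); np.savez(o+".npz",im=im,d=d,**p)
s=env.get_state(); print(s["time_s"],s["eef_pos"],s["force"],s["torque"],s["grip_width"],np.round(s["tcp_rot"],4))
E
python3 shot.py wrist w1
```

```text
3.8167 [ 0.41604196 -0.27448749  0.15086177] [-1.10568081 -0.57014558  0.26663897] [ 0.01728264 -0.00905654 -0.00982718] 0.05160734893728742 [[ 9.0e-04  1.0e+00 -2.5e-03]
 [ 1.0e+00 -9.0e-04  1.7e-03]
 [ 1.7e-03 -2.5e-03 -1.0e+00]]
```

View pics/w1.png

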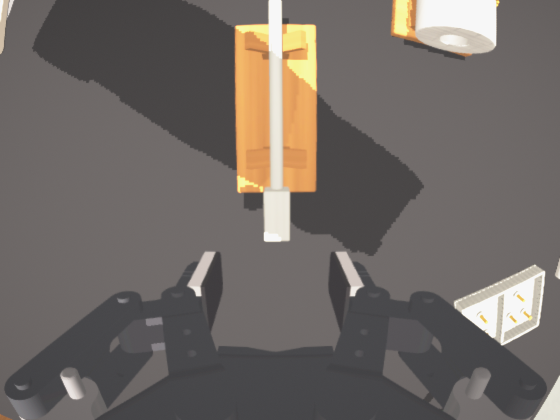

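The head sits at (277,188–240), centred between the pads (mid column 277), and the shaft runs straight up the picture. Next I'll compute positions from the wrist picture.

```bash
cat > wr.py <<'E'
import numpy as np,cv2
def ray(q,uv,z):
    R=cv2.Rodrigues(q["rvec"])[0]; f=float(q["fx"])
    d=np.array(uv,float)-[q["cx"],q["cy"]]; r=np.hypot(*d); t=r/f
    v=R.T@np.array([d[0]/r*np.sin(t),d[1]/r*np.sin(t),np.cos(t)]); c=-R.T@q["tvec"]
    return c+v*(z-c[2])/v[2]
E
python3 - <<'E'
from wr import *
q=np.load("w1.npz")
print("cam",-cv2.Rodrigues(q["rvec"])[0].T@q["tvec"],q["fx"])
for n,uv,z in [("sh L",(264.5,188),.055),("sh R",(289.5,188),.055),("end L",(263.5,235),.055),("end R",(289.5,235),.055),("shaft",(276,150),.047),("shaft",(276,40),.047),("barrel face bot",(455,51),.025),("bore c",(455,40),.05)]:
    print(n,ray(q,uv,z).round(4))
E
```

```text
cam [ 0.41566564 -0.20760576  0.29282555] 325.19226210127806
sh L [ 0.407  -0.2549  0.055 ]
sh R [ 0.4257 -0.2549  0.055 ]
end L [ 0.4059 -0.292   0.055 ]
end R [ 0.4261 -0.292   0.055 ]
shaft [ 0.4156 -0.2272  0.047 ]
shaft [ 0.4156 -0.1425  0.047 ]
barrel face bot [ 0.5771 -0.1311  0.025 ]
bore c [ 0.5625 -0.1285  0.05  ]
```

>>> {"method": "step_arm", "body": {"moves": [[[-0.02,0,0.3,0,0.2],[-0.02,0,0.6,0,0.2],[-0.02,0,0.85,0,0.2],[-0.02,0,0.85,0,0.2],[-0.02,0,0.85,0,0.2]]]}}

```text
time_s: 4.23
eef_pos: [0.4154, -0.2752, 0.0659]
tcp_rot: [[-0.0, 1.0, -0.004], [1.0, 0.0, 0.003], [0.003, -0.004, -1.0]]
force: [-0.3, -0.7, 1.1]
grip_width: 0.0515
```

>>> {"method": "step_arm", "body": {"moves": [[[-0.01,0,0.2,0,0.2],[-0.01,0,0.4,0,0.2],[-0.01,0,0.4,0,0.2],[-0.01,0,0.4,0,0.2]]]}}

```text
time_s: 4.57
eef_pos: [0.4159, -0.2762, 0.0273]
tcp_rot: [[-0.001, 1.0, -0.003], [1.0, 0.001, 0.002], [0.002, -0.003, -1.0]]
force: [0.1, -0.1, 0.2]
grip_width: 0.0509
```

Close on the head, then lift.

>>> {"method": "step_arm", "body": {"moves": [[[0,0,0.01,0,-0.4],[0,0,0.01,0,-0.6],[0,0,0.01,0,-1],[0,0,0.01,0,-1],[0,0,0.01,0,-1],[0,0,0.01,0,-1],[0,0,0.01,0,-1],[0,0,0.01,0,-1]]], "force": 100}}

```text
time_s: 5.23
eef_pos: [0.4168, -0.277, 0.0281]
tcp_rot: [[-0.0, 1.0, -0.001], [1.0, 0.0, 0.001], [0.001, -0.001, -1.0]]
force: [-1.9, 0.2, 6.2]
grip_width: 0.0182
```

>>> {"method": "step_arm", "body": {"moves": [[[0,0,-0.1,0,-1],[0,0,-0.3,0,-1],[0,0,-0.5,0,-1],[0,0,-0.8,0,-1],[0,0,-0.8,0,-1],[0,0,-0.8,0,-1]]]}}

```text
time_s: 5.73
eef_pos: [0.4184, -0.2782, 0.1104]
tcp_rot: [[-0.0, 1.0, 0.004], [1.0, 0.0, -0.002], [-0.002, 0.004, -1.0]]
force: [-0.4, 0.7, -1.3]
grip_width: 0.0185
```

>>> {"method": "step_arm", "body": {"moves": [[[-0.2,0.35,0,0.032,-1],[-0.46,0.7,0,0.032,-1],[-0.46,1,0,0.032,-1],[-0.46,1,0,0.032,-1],[-0.46,1,0,0.032,-1],[-0.46,1,0,0.032,-1]]]}}

```text
time_s: 6.23
eef_pos: [0.5169, -0.3232, 0.1089]
tcp_rot: [[0.1, 0.995, -0.0], [0.995, -0.1, -0.0], [-0.0, -0.0, -1.0]]
force: [-0.4, 1.0, -1.7]
grip_width: 0.0184
```

>>> {"method": "step_arm", "body": {"moves": [[[0,0.24,0.2,0,-1],[0,0.24,0.5,0,-1],[0,0.24,0.75,0,-1],[0,0.24,0.75,0,-1],[0,0.24,0.75,0,-1],[0,0.24,0.75,0,-1]]]}}

```text
time_s: 6.73
eef_pos: [0.5406, -0.3258, 0.0353]
tcp_rot: [[0.1, 0.995, 0.0], [0.995, -0.1, -0.001], [-0.001, 0.001, -1.0]]
force: [-0.1, -0.6, -1.1]
grip_width: 0.0183
```

```bash
python3 shot.py wrist w2; python3 shot.py top t2; python3 shot.py scene s2; python3 - <<'E'
import cv2,numpy as np
w=cv2.imread("pics/w2.png")[:250]; s=cv2.imread("pics/s2.png")[200:420,80:340]; t=cv2.imread("pics/t2.png")[150:280,320:500]
o=np.vstack([cv2.resize(w,(800,357))[:300], np.hstack([cv2.resize(s,(400,300)),cv2.resize(t,(400,300))])]); cv2.imwrite("pics/m2.png",o)
E
```

```text
6.7833 [ 0.54142174 -0.32628372  0.03610795] [-0.0044752  -0.21573672 -1.12649959] [-0.12225288 -0.02529527 -0.02966235] 0.018673209880712797 [[ 0.1001  0.995   0.0023]
 [ 0.995  -0.1001 -0.0018]
 [-0.0016  0.0024 -1.    ]]
6.8333 [ 0.54185403 -0.32649288  0.03650978] [ 0.96566677 -1.11656742 -0.37209716] [-0.1392025  -0.01439024 -0.02144105] 0.01847472385039957 [[ 0.1     0.995   0.0032]
 [ 0.995  -0.1    -0.0023]
 [-0.002   0.0034 -1.    ]]
6.8833 [ 0.54192987 -0.32647948  0.03644688] [ 0.28225421  0.42506873 -1.55209521] [-0.02946385  0.0328894   0.01998352] 0.01817582776998577 [[ 0.1     0.995   0.0033]
 [ 0.995  -0.1    -0.0023]
 [-0.002   0.0035 -1.    ]]
```

View pics/m2.png

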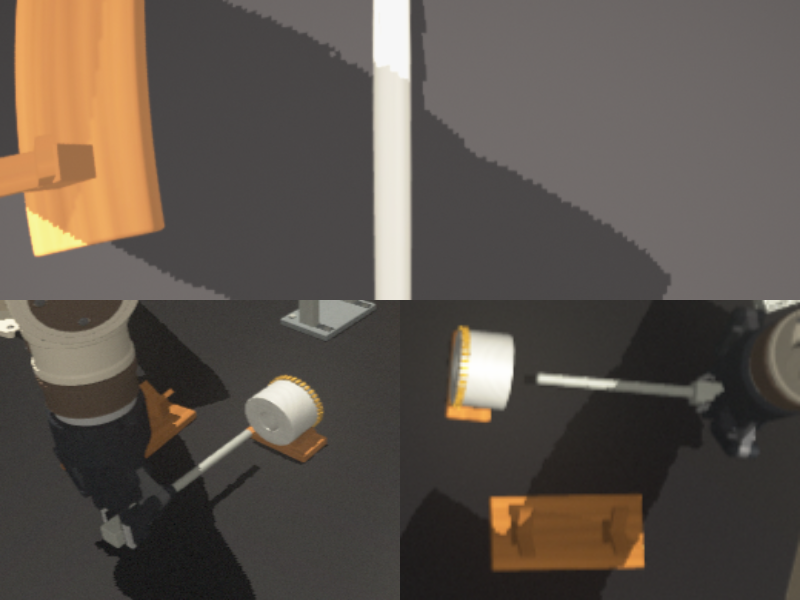

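The arbor is held level with its tip about 25 mm short of the bore mouth. In the top crop the shaft at (540–690,380–390) points at the barrel at (480,370). Next I'll fit the shaft line against the barrel axis in each camera.

```bash
cat > rel.py <<'E'
import sys
from fit import *
# arbor shaft box & barrel box in world: fit both, express shaft line at barrel mid
def cyl(r,p,x0):
    ym=p[:,1].mean()
    def fun(q):
        dy=p[:,1]-ym
        return np.hypot((p[:,0]-q[0]-q[1]*dy)/np.hypot(1,q[1]),p[:,2]-q[2]-q[3]*dy)-r
    s=LS(fun,x0,loss='soft_l1',f_scale=.001); return s.x,ym,np.std(s.fun),len(p)
for f in("t2.npz","s2.npz"):
    p,c=sel(f,(.52,.59,-.28,-.152),.03,.075)
    a=cyl(.005,p,[np.median(p[:,0]),.1,.05,0]); print(f,'shaft',a,'tip y',p[:,1].max())
    p,c=sel(f,(.5,.63,-.135,-.06),.05,.10)
    g=(c.max(1).astype(int)-c.min(1))<50; w=p[g]
    def F(q):
        dy=w[:,1]+.106
        return np.hypot((w[:,0]-q[0]-.1*dy)/1.005,w[:,2]-q[1])-.035
    s=LS(F,[.565,.05],loss='soft_l1',f_scale=.001)
    x,ym=a[0],a[1]; dy=-.106-ym
    print(' barrel x,z at y=-.106',s.x,np.std(s.fun),len(w),' shaft there',x[0]+x[1]*dy,x[2]+x[3]*dy)
E
python3 rel.py
```

```text
t2.npz shaft (array([0.5492, 0.0985, 0.052 , 0.0002]), np.float64(-0.21824344801607853), np.float64(0.0013723109519154844), 268) tip y -0.15791181955724706
 barrel x,z at y=-.106 [0.5635 0.0493] 0.0029566578837948126 707  shaft there 0.56021589607309 0.052019573185918225
s2.npz shaft (array([ 0.5529,  0.0953,  0.0531, -0.0008]), np.float64(-0.21429755285725494), np.float64(0.0008844663592296579), 407) tip y -0.15683602110045633
 barrel x,z at y=-.106 [0.5669 0.0494] 0.005565119678433116 1127  shaft there 0.5632558673275193 0.05298400878884052
```

The shaft axis is about 3.5 mm too small in x and 3 mm too high. I'll correct that and then advance in stages.

>>> {"method": "step_arm", "body": {"moves": [[[0,0.02,0.01,0,-1],[0,0.035,0.025,0,-1],[0.1,0.035,0.025,0,-1],[0.2,0.035,0.025,0,-1],[0.3,0.035,0.025,0,-1],[0.4,0.035,0.025,0,-1],[0.45,0.035,0.025,0,-1],[0.45,0.035,0.025,0,-1]]]}}

```text
time_s: 7.55
eef_pos: [0.55, -0.28, 0.0338]
tcp_rot: [[0.098, 0.995, 0.003], [0.995, -0.098, -0.002], [-0.001, 0.003, -1.0]]
force: [0.2, 0.7, -1.8]
grip_width: 0.0186
```

```bash
python3 shot.py top t3; python3 shot.py scene s3; sed -i 's/for f in("t2.npz","s2.npz")/for f in sys.argv[1:]/; s/-.152)/-.135)/' rel.py; python3 rel.py t3.npz s3.npz
```

```text
7.6 [ 0.55009066 -0.28096432  0.03388584] [-0.50082221  0.13914053 -0.71748757] [-0.01889979  0.03863151  0.05847551] 0.018603088371325342 [[ 0.0983  0.9952  0.003 ]
 [ 0.9952 -0.0983 -0.0024]
 [-0.0021  0.0032 -1.    ]]
7.65 [ 0.55008981 -0.28162765  0.03394402] [ 0.37703578  1.04551712 -0.84682341] [-0.09449952 -0.01546061  0.03800164] 0.01817111100090265 [[ 0.0991  0.9951  0.0032]
 [ 0.9951 -0.0991 -0.0027]
 [-0.0024  0.0035 -1.    ]]
t3.npz shaft (array([ 0.5521,  0.1032,  0.0527, -0.0533]), np.float64(-0.22296008737467515), np.float64(0.005235980415651174), 427) tip y -0.1352009173762491
 barrel x,z at y=-.106 [0.5637 0.0492] 0.0027673628221492547 703  shaft there 0.5641825946618192 0.04645221228884957
s3.npz shaft (array([ 0.5591,  0.0763,  0.0512, -0.0326]), np.float64(-0.19157389114068674), np.float64(0.005406144128511098), 305) tip y -0.13575392784525758
 barrel x,z at y=-.106 [0.5669 0.0493] 0.007391152749254216 1161  shaft there 0.5656311125446017 0.04838893184537417
```

The shaft is aligned (x offset within 1 mm) and there's no contact force. I'll advance the rest of the way.

>>> {"method": "step_arm", "body": {"moves": [[[0.1,0,0,0,-1],[0.2,0,0,0,-1],[0.3,0,0,0,-1],[0.4,0,0,0,-1],[0.45,0,0,0,-1],[0.45,0,0,0,-1]]]}}

```text
time_s: 8.15
eef_pos: [0.5547, -0.2351, 0.0338]
tcp_rot: [[0.097, 0.995, 0.003], [0.995, -0.097, -0.002], [-0.002, 0.003, -1.0]]
force: [0.4, 0.2, -2.0]
grip_width: 0.0187
```

>>> {"method": "step_arm", "body": {"moves": [[[0.1,0,0,0,-1],[0.2,0,0,0,-1],[0.3,0,0,0,-1],[0.42,0,0,0,-1],[0.42,0,0,0,-1],[0.42,0,0,0,-1]]]}}

```text
time_s: 8.65
eef_pos: [0.5588, -0.1923, 0.0338]
tcp_rot: [[0.095, 0.995, 0.003], [0.995, -0.095, -0.003], [-0.002, 0.003, -1.0]]
force: [0.1, -0.6, -1.7]
grip_width: 0.0185
```

```bash
python3 shot.py top t4; python3 shot.py scene s4; python3 rel.py t4.npz s4.npz|grep barrel; python3 - <<'E'
import cv2,numpy as np
from fit import sel
s=cv2.imread("pics/s4.png")[200:420,160:340]; t=cv2.imread("pics/t4.png")[140:240,310:440]
cv2.imwrite("pics/m4.png",np.hstack([cv2.resize(s,(400,489)),cv2.resize(t,(400,489))]))
E
```

```text
8.7 [ 0.5588871  -0.19293705  0.03381605] [-0.15077015 -0.07753951 -0.44462064] [-0.12955537 -0.02098527  0.0800442 ] 0.018544855971328104 [[ 0.0961  0.9954  0.0029]
 [ 0.9954 -0.0961 -0.0027]
 [-0.0024  0.0032 -1.    ]]
8.75 [ 0.55885573 -0.19332648  0.03381261] [-0.57585669 -0.44273038 -1.03059502] [-0.1330402  -0.00483317 -0.01135851] 0.018362724847580465 [[ 0.0967  0.9953  0.003 ]
 [ 0.9953 -0.0967 -0.0027]
 [-0.0024  0.0033 -1.    ]]
 barrel x,z at y=-.106 [0.5636 0.0492] 0.00713882931528648 745  shaft there 0.572044928066881 0.044918588688657606
 barrel x,z at y=-.106 [0.5661 0.0502] 0.0033026090638572166 897  shaft there 1.404878675385899 0.09174450036670868
```

View pics/m4.png

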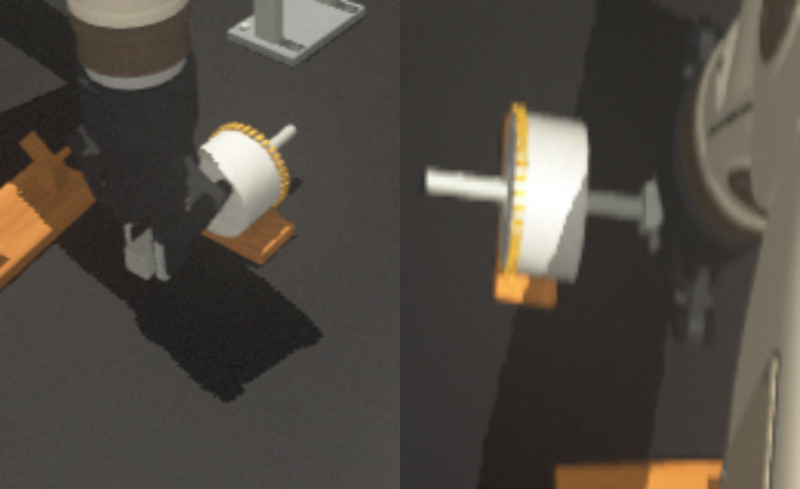

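The shaft is right through the barrel, protruding on the far side at (425–505,185) in the right crop, with no contact force. I'll lift slowly.

>>> {"method": "step_arm", "body": {"moves": [[[0,0,-0.05,0,-1],[0,0,-0.07,0,-1],[0,0,-0.09,0,-1],[0,0,-0.12,0,-1],[0,0,-0.16,0,-1],[0,0,-0.22,0,-1],[0,0,-0.3,0,-1],[0,0,-0.3,0,-1]]], "force": 115}}

```text
time_s: 9.42
eef_pos: [0.56, -0.1938, 0.066]
tcp_rot: [[0.097, 0.995, 0.006], [0.995, -0.097, -0.004], [-0.003, 0.006, -1.0]]
force: [-0.1, -0.7, -2.4]
grip_width: 0.0179
```

>>> {"method": "step_arm", "body": {"moves": [[[0,0,-0.1,0,-1],[0,0,-0.25,0,-1],[0,0,-0.4,0,-1],[0,0,-0.6,0,-1],[0,0,-0.8,0,-1],[0,0,-0.95,0,-1],[0,0,-1,0,-1],[0,0,-1,0,-1]]]}}

```text
time_s: 10.08
eef_pos: [0.5606, -0.1937, 0.1683]
tcp_rot: [[0.097, 0.995, 0.01], [0.995, -0.097, -0.005], [-0.004, 0.011, -1.0]]
force: [1.0, -0.5, -3.1]
grip_width: 0.0184
```

```bash
python3 shot.py top t5; python3 shot.py scene s5; python3 - <<'E'
import cv2,numpy as np
s=cv2.imread("pics/s5.png")[100:320,120:380]; t=cv2.imread("pics/t5.png")[120:240,310:460]
cv2.imwrite("pics/m5.png",np.hstack([cv2.resize(s,(400,338)),cv2.resize(t,(400,338))]))
from fit import *
for f in("t5.npz","s5.npz"):
    p,c=sel(f,(.55,.6,-.075,0),.12,.21); print(f,'tip part',len(p)); 
    if len(p)>10:
        print(p.min(0),p.max(0)); l=line(p[p[:,1]>-.065]); print(l)
    p,c=sel(f,(.5,.63,-.15,-.05),.12,.24); print('barrel y',np.percentile(p[:,1],[2,10,50,90,98]))
E
```

```text
10.1333 [ 0.55971437 -0.19344045  0.16665503] [-0.85863359 -0.48904836 -3.37623205] [-0.24631975  0.03882577  0.02636554] 0.017825121962029858 [[ 0.0968  0.9953  0.0076]
 [ 0.9953 -0.0968 -0.0043]
 [-0.0035  0.008  -1.    ]]
10.1833 [ 0.55901532 -0.19321863  0.16547565] [ 0.42305997 -0.36608994 -3.43189866] [-0.2637817   0.03719647  0.02187148] 0.01820500806985973 [[ 0.0968  0.9953  0.0054]
 [ 0.9953 -0.0967 -0.0035]
 [-0.003   0.0058 -1.    ]]
t5.npz tip part 148
[ 0.5651 -0.0749  0.1801] [ 0.5772 -0.0249  0.1907]
(array([ 0.571 , -0.0448,  0.1866]), array([ 0.0946,  0.9955, -0.0017]))
barrel y [-0.1411 -0.1242 -0.0993 -0.0781 -0.0585]
s5.npz tip part 77
[ 0.5714 -0.0539  0.1785] [ 0.5809 -0.0212  0.1884]
(array([ 0.5769, -0.0383,  0.185 ]), array([ 0.0919,  0.9956, -0.0157]))
barrel y [-0.1302 -0.129  -0.1141 -0.0859 -0.0808]
```

View pics/m5.png

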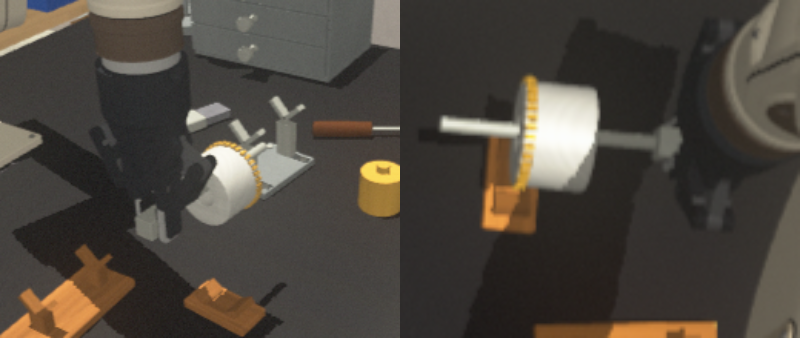

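The barrel is off the cradle and hangs level on the shaft, with its centre at y≈-0.104 against arbor_mid at about -0.102. I'll carry it to the stand with gentle ramps.

>>> {"method": "step_arm", "body": {"moves": [[[0.07,-0.035,0,0.002,-1],[0.18,-0.09,0,0.004,-1],[0.32,-0.16,0,0.006,-1],[0.46,-0.23,0,0.008,-1],[0.6,-0.3,0,0.01,-1],[0.74,-0.37,0,0.012,-1],[0.86,-0.43,0,0.013,-1],[0.92,-0.47,0,0.013,-1]]]}}

```text
time_s: 10.85
eef_pos: [0.5196, -0.0948, 0.1642]
tcp_rot: [[0.136, 0.991, 0.003], [0.991, -0.136, -0.002], [-0.002, 0.004, -1.0]]
force: [-0.2, 1.1, -3.0]
grip_width: 0.0181
```

>>> {"method": "step_arm", "body": {"moves": [[[0.07,-0.035,0,0,-1],[0.18,-0.09,0,0,-1],[0.32,-0.16,0,0,-1],[0.46,-0.23,0,0,-1],[0.6,-0.3,0,0,-1],[0.74,-0.37,0,0,-1],[0.86,-0.43,0,0,-1],[0.92,-0.47,0,0,-1]]]}}

```text
time_s: 11.52
eef_pos: [0.4848, 0.0043, 0.1637]
tcp_rot: [[0.134, 0.991, 0.003], [0.991, -0.134, -0.002], [-0.002, 0.003, -1.0]]
force: [0.4, -0.5, -1.9]
grip_width: 0.0181
```

>>> {"method": "step_arm", "body": {"moves": [[[0.07,-0.035,0,0.001,-1],[0.18,-0.1,0,0.001,-1],[0.32,-0.19,0,0.001,-1],[0.46,-0.28,0,0.001,-1],[0.6,-0.36,0,0.001,-1],[0.74,-0.45,0,0.001,-1],[0.84,-0.51,0,0.001,-1],[0.84,-0.51,0,0.001,-1]]]}}

```text
time_s: 12.18
eef_pos: [0.4443, 0.0963, 0.1634]
tcp_rot: [[0.135, 0.991, 0.002], [0.991, -0.135, -0.001], [-0.001, 0.002, -1.0]]
force: [0.4, -1.1, -3.3]
grip_width: 0.018
```

```bash
python3 shot.py top t6; python3 shot.py scene s6; python3 - <<'E'
import cv2,numpy as np
s=cv2.imread("pics/s6.png")[80:260,180:400]; t=cv2.imread("pics/t6.png")[170:290,160:310]
cv2.imwrite("pics/m6.png",np.hstack([cv2.resize(s,(400,327)),cv2.resize(t,(400,320))[:327] if 0 else cv2.resize(t,(400,327))]))
from fit import *
for f in("t6.npz","s6.npz"):
    p,c=sel(f,(.43,.52,.225,.28),.15,.21); print(f,'tip part',len(p)); 
    if len(p)>10: print(p.max(0),line(p))
    p,c=sel(f,(.4,.52,.12,.25),.12,.24); q=p[p[:,2]>.195]; print('barrel top',q.mean(0),line(q)[1],'y',np.percentile(q[:,1],[0,5,50,95,100]),len(q))
E
```

```text
12.2333 [0.44493986 0.09530946 0.16349051] [ 0.57172018 -0.23300083 -4.36576716] [-0.28522071 -0.03327014 -0.02119562] 0.017820335103146175 [[ 0.1357  0.9907  0.0027]
 [ 0.9907 -0.1357 -0.002 ]
 [-0.0016  0.0029 -1.    ]]
12.2833 [0.44536834 0.09473004 0.16353709] [-0.13907187 -0.06078111 -3.23849711] [-0.25283604  0.02132815  0.05576064] 0.017677742274575078 [[ 0.1366  0.9906  0.003 ]
 [ 0.9906 -0.1366 -0.0022]
 [-0.0018  0.0033 -1.    ]]
t6.npz tip part 116
[0.467  0.2627 0.1873] (array([0.4609, 0.2443, 0.182 ]), array([ 0.1438,  0.9894, -0.0205]))
barrel top [0.4326 0.2117 0.1999] [-0.8189  0.0135 -0.5738] y [0.211  0.2111 0.2117 0.2123 0.2125] 7
s6.npz tip part 32
[0.4728 0.2637 0.1853] (array([0.4692, 0.2524, 0.1817]), array([ 0.1268,  0.9913, -0.0339]))
barrel top [0.4707 0.1856 0.2023] [-0.0718  0.9909  0.1137] y [0.1574 0.1601 0.1868 0.2073 0.2113] 223
```

View pics/m6.png

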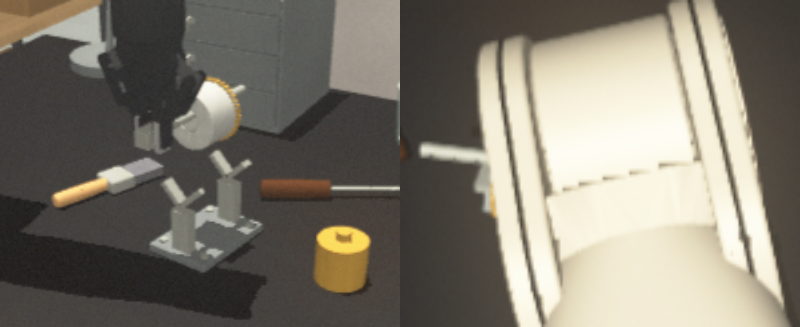

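The arbor lies over the notches, with the barrel centre at y≈0.185 against 0.186 for the stand. Both cameras suggest a shift of about 2 mm in +x, so I'll add that and lower most of the way.

>>> {"method": "step_arm", "body": {"moves": [[[0,0.02,0.1,0,-1],[0,0.02,0.22,0,-1],[0,0.02,0.35,0,-1],[0,0.02,0.48,0,-1],[0,0.02,0.6,0,-1],[0,0.02,0.7,0,-1],[0,0.02,0.76,0,-1],[0,0.02,0.76,0,-1]]]}}

```text
time_s: 12.95
eef_pos: [0.4465, 0.0934, 0.0857]
tcp_rot: [[0.138, 0.99, -0.0], [0.99, -0.138, -0.003], [-0.003, 0.0, -1.0]]
force: [-0.0, -0.1, -4.0]
grip_width: 0.0179
```

```bash
python3 shot.py top t7; python3 shot.py scene s7; python3 - <<'E'
import cv2,numpy as np
s=cv2.imread("pics/s7.png")[120:240,220:380]; cv2.imwrite("pics/m7.png",cv2.resize(s,(800,600),interpolation=2))
from fit import *
for f in("t7.npz","s7.npz"):
    p,c=sel(f,(.4,.54,.222,.29),.075,.13); np.save(f[:2]+"p.npy",p)
    q=p[p[:,1]>.243]; print(f,len(q),q.max(0),line(q), 'post',p[(p[:,1]<.24)&(p[:,2]>.095)].mean(0))
E
```

```text
13.0 [0.44714173 0.09363206 0.08661159] [-0.10112892  0.42685371 -2.51385421] [-0.22540662  0.0115937   0.03799863] 0.018025695334380847 [[ 0.1376  0.9905  0.0012]
 [ 0.9905 -0.1376 -0.0028]
 [-0.0026  0.0015 -1.    ]]
13.05 [0.44771312 0.09389852 0.08732299] [ 0.36988208 -0.13761993 -3.43077054] [-0.24255001  0.01524218 -0.01216209] 0.01839858774693042 [[ 0.1374  0.9905  0.0026]
 [ 0.9905 -0.1374 -0.0024]
 [-0.0021  0.0029 -1.    ]]
t7.npz 45 [0.4701 0.2596 0.1078] (array([0.4649, 0.2514, 0.104 ]), array([ 0.2526,  0.9648, -0.0733])) post [0.4632 0.2315 0.1007]
s7.npz 24 [0.4765 0.2648 0.1093] (array([0.4718, 0.2518, 0.1057]), array([0.091 , 0.9936, 0.0671])) post [0.4894 0.2305 0.0994]
```

View pics/m7.png

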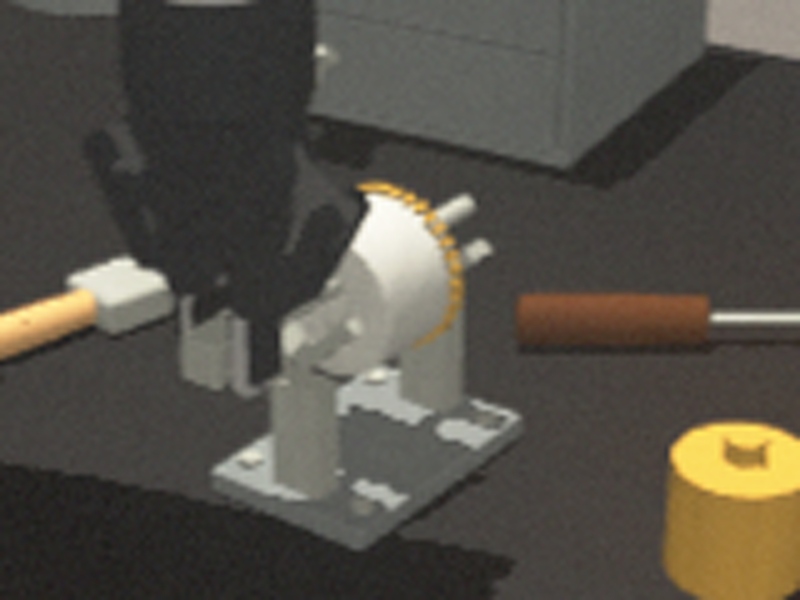

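The barrel hangs between the posts and the shaft is over both notches, still clear, with the far end at (460,210). I'll lower it slowly and watch the force.

>>> {"method": "step_arm", "body": {"moves": [[[0,0.01,0.05,0,-1],[0,0.01,0.1,0,-1],[0,0.01,0.13,0,-1],[0,0.01,0.15,0,-1],[0,0.01,0.15,0,-1]]]}}

```text
time_s: 13.47
eef_pos: [0.4483, 0.0937, 0.0718]
tcp_rot: [[0.137, 0.991, 0.002], [0.991, -0.137, -0.003], [-0.002, 0.002, -1.0]]
force: [0.5, -0.9, -4.1]
grip_width: 0.0182
```

>>> {"method": "step_arm", "body": {"moves": [[[0,0,0.01,0,-1],[0,0,0.02,0,-1],[0,0,0.03,0,-1],[0,0,0.03,0,-1]]]}}

```text
time_s: 13.8
eef_pos: [0.4483, 0.0938, 0.069]
tcp_rot: [[0.137, 0.991, 0.002], [0.991, -0.137, -0.002], [-0.002, 0.002, -1.0]]
force: [-1.5, -0.3, -1.6]
grip_width: 0.018
```

>>> {"method": "step_arm", "body": {"moves": [[[0,0,0.01,0,-1],[0,0,0.01,0,-1],[0,0,0.01,0,-1]]]}}

```text
time_s: 14.05
eef_pos: [0.4485, 0.0938, 0.0687]
tcp_rot: [[0.137, 0.991, 0.002], [0.991, -0.137, -0.002], [-0.002, 0.003, -1.0]]
force: [-2.5, -1.5, 5.0]
grip_width: 0.0184
```

>>> {"method": "step_arm", "body": {"moves": [[[0,0,0.01,0,-1],[0,0,0.01,0,-1],[0,0,0.01,0,-1]]]}}

```text
time_s: 14.3
eef_pos: [0.4485, 0.0938, 0.0685]
tcp_rot: [[0.137, 0.991, 0.003], [0.991, -0.137, -0.002], [-0.001, 0.003, -1.0]]
force: [-4.1, -1.6, 7.2]
grip_width: 0.018
```

```bash
python3 shot.py top t8; python3 shot.py scene s8; python3 - <<'E'
from fit import *
for f in("t8.npz","s8.npz"):
    p,c=sel(f,(.4,.54,.243,.29),.07,.13); print(f,len(p),p.max(0),line(p))
E
```

```text
14.35 [0.44849584 0.09378435 0.06846981] [-3.17218695 -1.80016325  7.410867  ] [-0.15138988  0.68637681  0.08432141] 0.01801028879759785 [[ 0.1371  0.9906  0.003 ]
 [ 0.9906 -0.1371 -0.0018]
 [-0.0014  0.0032 -1.    ]]
14.4 [0.44848471 0.09378103 0.06845582] [-3.01870578 -2.34551162  7.2171385 ] [-0.12770063  0.68914208  0.14296646] 0.017848872862855893 [[ 0.1371  0.9906  0.003 ]
 [ 0.9906 -0.1371 -0.0018]
 [-0.0014  0.0032 -1.    ]]
t8.npz 45 [0.4711 0.2612 0.0925] (array([0.4663, 0.2523, 0.0886]), array([ 0.1678,  0.9795, -0.1113]))
s8.npz 23 [0.4766 0.2665 0.0957] (array([0.4719, 0.2532, 0.0896]), array([ 0.533 ,  0.8169, -0.2204]))
```

The shaft axis is at about 85 mm and the stand carries the load (+7 N up), so it is seated. There's a slight sideways push of -3 N in x. I'll ease that 1 mm and see.

>>> {"method": "step_arm", "body": {"moves": [[[0,-0.012,0.002,0,-1],[0,-0.012,0.002,0,-1],[0,-0.012,0.002,0,-1]]], "force": 60}}

```text
time_s: 14.65
eef_pos: [0.448, 0.094, 0.0685]
tcp_rot: [[0.137, 0.991, 0.004], [0.991, -0.137, -0.002], [-0.001, 0.005, -1.0]]
force: [0.1, -1.7, 0.5]
grip_width: 0.018
```

>>> {"method": "step_arm", "body": {"moves": [[[0,0,0.005,0,-1],[0,0,0.005,0,-0.5],[0,0,0.005,0,-0.4],[0,0,0.005,0,-0.25],[0,0,0.005,0,-0.1],[0,0,0.005,0,0.1],[0,0,0.005,0,0.1],[0,0,0.005,0,0.1]]], "force": 40}}

```text
time_s: 15.32
eef_pos: [0.4481, 0.094, 0.068]
tcp_rot: [[0.137, 0.991, 0.005], [0.991, -0.137, -0.002], [-0.001, 0.005, -1.0]]
force: [-0.1, -1.2, -0.2]
grip_width: 0.0473
```

```bash
python3 shot.py scene s9; python3 shot.py top t9;python3 shot.py wrist w9; python3 - <<'E'
import cv2,numpy as np
s=cv2.imread("pics/s9.png")[120:240,220:380]; w=cv2.imread("pics/w9.png")
cv2.imwrite("pics/m9.png",np.hstack([cv2.resize(s,(400,300),interpolation=2),cv2.resize(w,(400,300))]))
E
```

```text
15.3667 [0.44804057 0.09399482 0.06798639] [-0.20364384 -0.37348971 -0.05979523] [-0.00182703  0.0200625  -0.00285553] 0.04655545465243115 [[ 0.1374  0.9905  0.0045]
 [ 0.9905 -0.1374 -0.0017]
 [-0.001   0.0047 -1.    ]]
15.4167 [0.44804108 0.09399238 0.06801668] [-0.03066784 -0.37184972  0.58257281] [-0.01424128  0.00696681  0.01718684] 0.04709212804875037 [[ 0.1374  0.9905  0.0046]
 [ 0.9905 -0.1374 -0.0017]
 [-0.001   0.0048 -1.    ]]
15.4667 [0.4480282  0.09398842 0.06799895] [-0.50948587  0.76139187 -0.62191102] [-0.02161157 -0.02138866  0.05747542] 0.046659513593185126 [[ 0.1374  0.9905  0.0046]
 [ 0.9905 -0.1374 -0.0017]
 [-0.0011  0.0047 -1.    ]]
```

View pics/m9.png

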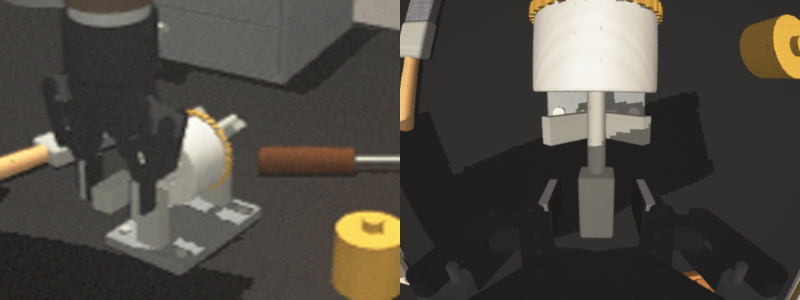

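The arbor is free of the pads, with the head at (596,200) centred between the open fingers and the shaft in the near notch. I'll retreat straight up.

>>> {"method": "step_arm", "body": {"moves": [[[0,0,-0.1,0,0.1],[0,0,-0.25,0,0.1],[0,0,-0.5,0,0.1],[0,0,-0.8,0,0.1],[0,0,-1,0,0.1],[0,0,-1,0,0.1],[0,0,-1,0,0.1]]]}}

```text
time_s: 16.05
eef_pos: [0.4486, 0.0944, 0.1693]
tcp_rot: [[0.137, 0.99, 0.008], [0.991, -0.137, -0.001], [0.0, 0.008, -1.0]]
force: [0.1, -0.2, -0.6]
grip_width: 0.0468
```

>>> {"method": "step_arm", "body": {"moves": [[[-0.5,-0.1,-0.5,0,0.1],[-0.9,-0.2,-0.8,0,0.1],[-1,-0.4,-0.8,0,0.1],[-1,-0.4,-0.8,0,0.1],[-1,-0.4,-0.8,0,0.1],[-1,-0.4,-0.8,0,0.1]]]}}

```text
time_s: 16.55
eef_pos: [0.3943, 0.0007, 0.2481]
tcp_rot: [[0.139, 0.99, 0.007], [0.99, -0.139, -0.0], [0.001, 0.007, -1.0]]
force: [-0.5, 0.7, 0.2]
grip_width: 0.0473
```

>>> {"method": "step_arm", "body": {"moves": [[[-0.5,0,0,0,0.1],[-0.9,0,0,0,0.1],[-1,0,0,0,0.1],[-1,0,0,0,0.1],[-1,0,0,0,0.1],[-1,0,0,0,0.1]]]}}

```text
time_s: 17.05
eef_pos: [0.3805, -0.0973, 0.2467]
tcp_rot: [[0.138, 0.99, 0.005], [0.99, -0.138, 0.001], [0.002, 0.005, -1.0]]
force: [0.1, 0.5, -0.1]
grip_width: 0.0468
```

```bash
python3 shot.py scene s10; python3 shot.py top t10; python3 - <<'E'
import cv2,numpy as np
s=cv2.imread("pics/s10.png")[110:260,200:400]; t=cv2.imread("pics/t10.png")[180:280,160:293]
cv2.imwrite("pics/m10.png",np.hstack([cv2.resize(s,(400,300),interpolation=2),cv2.resize(t,(400,300),interpolation=2)]))
from fit import *
for f in("t10.npz","s10.npz"):
    p,c=sel(f,(.4,.54,.06,.12),.07,.13); print(f,'head',p.mean(0),p[:,2].max())
    p,c=sel(f,(.4,.54,.245,.29),.07,.13); print('tip',p.mean(0),p[:,1].max(),p[:,2].max())
    p,c=sel(f,(.38,.54,.1,.27),.107,.14); print('barrel top',p.mean(0),np.percentile(p[:,1],[1,99]))
    p,c=sel(f,(.58,.69,.14,.24),.05,.063); print('plain',rect(p)[0])
a=np.load("t0.npz")["im"] if 0 else cv2.imread("pics/top0.png").astype(int); b=cv2.imread("pics/t10.png").astype(int)
for n,(x,y,w,h) in dict(screw=(110,145,60,90),bottles=(135,80,105,65),rest=(355,255,80,15)).items(): print(n,abs(a-b)[y:y+h,x:x+w].mean())
E
```

```text
17.1 [ 0.3805698  -0.09715595  0.24701793] [-1.28385051 -0.79868809  0.40205035] [-0.05078887 -0.01826457 -0.03766465] 0.04683466570722513 [[ 1.371e-01  9.905e-01  5.700e-03]
 [ 9.906e-01 -1.371e-01  5.000e-04]
 [ 1.300e-03  5.600e-03 -1.000e+00]]
17.15 [ 0.38061233 -0.09713256  0.24727467] [0.05035616 0.11199058 0.13475525] [ 0.00464208  0.02109685 -0.05567718] 0.046862853584019634 [[ 1.368e-01  9.906e-01  6.200e-03]
 [ 9.906e-01 -1.368e-01  3.000e-04]
 [ 1.200e-03  6.100e-03 -1.000e+00]]
t10.npz head [0.4451 0.0949 0.0939] 0.09957078145112531
tip [0.4669 0.2532 0.0885] 0.2609287383941847 0.09277142187265854
barrel top [0.4571 0.1837 0.1102] [0.1575 0.208 ]
plain [634.2773 187.8243]
s10.npz head [0.4522 0.0901 0.0895] 0.09775696694212442
tip [0.4719 0.2535 0.0898] 0.26313936207324107 0.09859854053655122
barrel top [0.4641 0.1842 0.1108] [0.1593 0.2086]
plain [640.7463 187.3972]
screw 11.043024691358024
bottles 13.01025641025641
rest 64.58805555555556
```

View pics/m10.png

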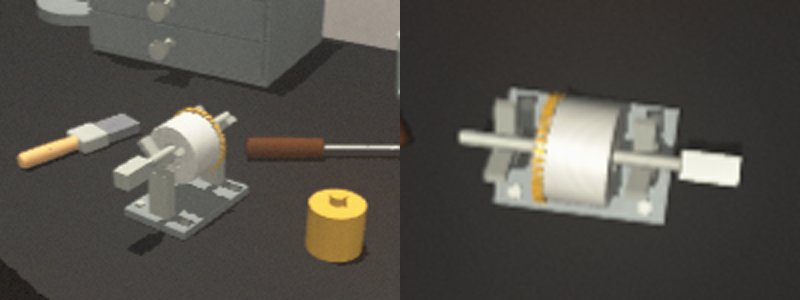

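The arbor lies level in both notches, with the barrel hanging between the posts and a gap on each side. I'll hand in.

```bash
python3 -c "
from cell import env
print(env.close_job())"
```

```text
the job is handed in; nothing more can be done
None
```

The job is done and handed in at about 17 s of the 48 s allowed. I gripped the arbor by its square head, threaded it through the barrel and lifted the barrel out on it. I then lowered it into both notches and let go only after the stand carried the load.

**Last checks:**
- **Seating:** With the arm away, both cameras show the arbor in both notches. Head and shaft heights put its axis at about 85 mm.
- **Barrel:** It hangs between the posts, centred at y ≈ 0.184 m against about 0.186 m for the stand, with a gap on each side. I saw no sign of the gripper touching it.
- **Forces:** The wrist force readings stayed below about 10 N throughout.

**Checks that disagreed or fell short:**
- **Cameras:** The top and scene cameras differ by 3–7 mm in x. That is within the fit tolerances, but the absolute positions are no better than that.
- **Bystanders:** The plain barrel measured within 1 mm of its starting position. For the screwdriver, bottles and rest I only compared top-camera brightness. It differed (about 11–13 levels for the screwdriver and bottles, 65 at the rest), probably from the arm and its shadow, so it doesn't confirm they stayed put. I didn't measure the brush. The arm's path did not go near the bottles or screwdriver.

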